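# Index the ink carousel to magenta and pin it

## Robot

A 6-joint arm with a two-finger parallel gripper is mounted at the origin on the work surface. World frame = base frame: x ahead of the robot, y to its left, z up, the work surface at z = 0. Lengths are in m, angles in rad, forces in N, time in s.
With the tool pointing down it reaches from about 0.3 to 0.75 m from the base axis. Payload 8.5 kg.
Tool frame: the origin (TCP) lies between the finger pads; the fingertips stand ahead of it and the grasp point (between the pads) lies 2 mm behind it (env.tcp_to_tips is the z of the fingertips in the tool frame, in m); z points along the fingers, y is the direction in which the jaws open and shut (so a half turn about z gives the same grasp; the last joint's range is limited). The gripper opens to 88 mm and grips with 3 to 60 N. Pads are 18 mm wide; open, the fingers measure 123 mm over their backs; the gripper's body (75 mm by 187 mm) begins 45 mm behind the grasp point.
Start: joints at [-1.485, 0.381, 1.297, -0, 1.464, -0.215], TCP at [0.163, -0.525, 0.256] pointing down, gripper open.
Joint ranges: [-3.11, 3.11], [-0.89, 2.33], [0.22, 2.48], [-1.42, 4.56], [0.17, 2.85], [-2.88, 2.88]. Speed limits (rad/s): [2.39, 2.39, 3.14, 3.14, 3.14, 3.14].

## Interface

Orientations are given as a unit quaternion [w, x, y, z].
In Python, from station import env, monitor, capture, job gives the robot as it stands. Calls block until the motion is done:
- env.move_to(position, orientation): joint-space move of the TCP to a pose.
- env.move_l(position, ori=None, vel=0.15): straight line of the TCP; ori=None keeps the orientation; vel is the mean speed in m/s.
- env.move_joints(angles): joint-space move.
- env.open_gripper() and env.close_gripper(effort=None): open the fingers fully, or close them until they stop; effort is the grip in N (None keeps the last).
- env.sleep(seconds).
- env.inverse_kinematics(position, orientation): joint angles nearest the present ones, or None.
- monitor.get_state(): the state.
- capture(name): name is "scene" or "top"; returns a dict with "pixels" (400x640x3 uint8, red, green, blue), "fx", "fy", "cx", "cy" (pixels), "T" (4x4, takes a point from camera to world coordinates). Camera axes: x right, y down, z forward; pixel columns grow to the right and rows downward; lengths in m; the calibration is good to about 2 mm. A picture is of the moment at which its call begins. There is no depth.
A pose or a line that the arm cannot do raises env.Unreachable and nothing moves.
- job.sign_off(): hands the job in, once; it reports no verdict.
The state is a dict: "clock": time; "qpos": joint angles; "qvel": joint speeds; "effort": joint torques, N m; "ee_pos": TCP position; "tool_rot": TCP orientation; "wrist_force": force on the tool from outside, world axes, zero at the start; "wrist_torque": the same for the moment, N m; "finger_gap": finger opening in m.
Only numpy, scipy, OpenCV 4.12 (cv2) and the standard library are available. Lean on these libraries where they do the work, as an engineer would, in place of code of your own. Each camera call takes 0.05 s, during which the arm holds its last target.

## Task

First push the ink carousel gently round by its rim posts until the magenta bottle faces front, in line with the yellow pointer, and leave it standing still. Then fetch the red-headed index pin, put it down through the white ear in front of the magenta bottle, and, pressing only gently, feel for the hidden socket underneath by swinging the ear a little to and fro with the pin. When the pin drops in, press it down firmly until its collar is flush on the ear, then let go, leaving the other things on the table alone.

Things in the scene. Friction and masses are not known exactly. Their poses are not given: they have to be found in the camera images.
- stand: Fixed stand of the ink carousel, a dark steel cross on the table, with a yellow T-shaped pointer at its front. Origin on the turntable's vertical axis at table height; z up; its -x axis is the front direction (to the pointer, roughly towards the robot).
- keeper_mid (a point): Middle of the upper face of a fixed steel keeper bar hidden under the rim at the front: 125 mm from the axis on the front line, 33 mm up; bar 90 mm along the stand's y, 30 mm deep. Its chamfered socket, 14.5 mm in diameter, 24 mm deep, is set anew each time: it lies up to 10 mm from this point to either side along the stand's y, cannot be seen, and must be felt for.
- carousel: Turntable, about 285 mm across, plate from 35 to 47 mm above the table; origin on the axis at table height. Turns without end either way; dry friction of about 0.3 N m, and drag that grows with speed, hold it where left. Six ink bottles fixed on it, 68 mm from the axis, 60 degrees apart, 42 mm in diameter, tops 109 mm up: magenta on its own -x axis, then counter-clockwise from above cyan, yellow, black, green, orange.
- rim_post (a point): One of six aluminium push posts, at half height (70 mm above the table): 14 mm in diameter, 128 mm from the axis, from 47 to 92 mm above the table. This one is 30 degrees counter-clockwise (seen from above) of the magenta ear, the others follow every 60 degrees, half-way between the ears.
- magenta_hole (a point): Centre of the chamfered through hole, 17 mm in diameter, in the white 42 mm square ear of the rim in front of the magenta bottle, at the plate's upper face, 47 mm above the table, 125 mm from the axis. The five other bottles have the same ears.
- front_mark (a point): Rear end of the fixed yellow T-shaped pointer on the stand, 165 mm from the axis straight to the front, 12 mm above the table.
- holder: Grey block, 60 x 60 mm, 45 mm tall, fixed to the table, in whose hole the index pin stands at the start. Origin at the centre of its underside.
- pin: Index pin, 86 mm long, 70 g, standing upright; origin at the centre of its lower end, z along it. Steel shaft 12 mm in diameter and 36 mm long with a 2 mm chamfer at its foot, then a red collar 24 mm in diameter from 36 to 41 mm, then a round red head, 18 mm in diameter, from 41 to 86 mm.
- pin_grip (a point): Point on the pin's axis where it is gripped, in the head, 66 mm above the pin's lower end (20 mm below its top).
- pin_tip (a point): Centre of the pin's lower end.
- pin_collar (a point): Centre of the collar's underside, 36 mm above the pin's lower end. Flush on the ear it is 47 mm above the table.
- swab_cup: Bystander: white ceramic cup, 72 mm across, 85 mm tall; origin at the centre of its underside.
- tape_roll: Bystander: roll of tape lying flat, 96 mm across, 24 mm tall; origin at the centre of its underside.
- spare_ink: Bystander: spare cyan bottle, 42 mm across, 66 mm tall; origin at the centre of its underside.

How it is judged:
On the way, in this order (a step that is already met when the one before it is completed fails the run):
1. the magenta bottle's ear stands at the front, within 18 mm of the front line, at rest, with the pin still in its holder (x of magenta_hole in the frame of stand below -0.1 m and y of magenta_hole in the frame of stand between -0.018 and 0.018 m and angular speed of carousel below 0.05 rad/s and distance of pin_grip from where it was at the start of the episode below 0.015 m), for 0.3 s.
2. the pin's foot is inside the hole of the magenta ear (horizontal distance between pin_tip and magenta_hole below 0.006 m and height (world z) of pin_tip below 0.043 m), for 0.1 s.
3. the pin is pressed home, collar flush on the ear, with at least 3 N (horizontal distance between pin_tip and magenta_hole below 0.006 m and height (world z) of pin_collar below 0.0495 m and contact force between pin and carousel above 3 N), for 0.1 s.
At the end, for the whole second after the job is handed in: The pin stands upright (within 0.1 rad) in the magenta ear's hole and the socket below it, its collar flush on the ear (within 2.5 mm), the magenta ear within 18 mm of the front line, all at rest and let go (horizontal distance between pin_tip and magenta_hole below 0.006 m and height (world z) of pin_collar below 0.0495 m and angle between pin's own z axis and vertical below 0.1 rad and x of magenta_hole in the frame of stand below -0.1 m and y of magenta_hole in the frame of stand between -0.018 and 0.018 m and angular speed of carousel below 0.05 rad/s and linear speed of pin below 0.02 m/s); the robot touches nothing.
It fails at once if the pin presses on the stand, its keeper or the carousel with more than 30 N (contact force between pin and stand above 30 N).
It fails at once if the gripper or arm pushes the carousel with more than 30 N (contact force between any of the fingers, the arm and carousel above 30 N).
It fails at once if a bystander (cup, tape roll, spare bottle) is shoved more than 30 mm (distance of any of swab_cup, tape_roll, spare_ink from where it was at the start of the episode above 0.03 m).
It also fails if it takes over 72 s, if anything falls off the work surface, if the arm or the gripper's body presses on something with over 40 N, if the wrist force passes 120 N, or if a joint passes its speed limit or range.

## Working session

There is one attempt and no reset: what is moved stays moved. The work goes in short steps, each a Python script; the robot and the scene stay as the last script left them, time stands still between calls to the robot, and variables do not carry over. Pictures are saved under pics/ and viewed, and the job is handed in when it is done.

```bash
ls; mkdir -p pics; python3 - <<'E'
from station import env, monitor, capture, job
import cv2
for n in ("scene","top"):
    c=capture(n); cv2.imwrite(f"pics/{n}0.png",c["pixels"][:,:,::-1]); print(n,c["fx"],c["fy"],c["cx"],c["cy"],c["T"])
s=monitor.get_state(); print(s, env.tcp_to_tips)
E
```

```text
pics
scene 420.5569058472858 420.5569058472858 325.50630320523345 202.6741854078053 [[ 0.82401888  0.33888316 -0.45403864  1.01397785]
 [ 0.56637382 -0.5133861   0.64471344 -0.66877569]
 [-0.0146146  -0.78841164 -0.61497439  0.72511578]
 [ 0.          0.          0.          1.        ]]
top 488.17975835128476 488.17975835128476 312.13406495028653 199.50479008293215 [[ 6.01300791e-04 -9.86264364e-01  1.65173371e-01  3.94776487e-01]
 [-9.99917448e-01 -2.71298957e-03 -1.25593718e-02 -6.29992461e-04]
 [ 1.28349745e-02 -1.65152184e-01 -9.86184577e-01  1.05771778e+00]
 [ 0.00000000e+00  0.00000000e+00  0.00000000e+00  1.00000000e+00]]
{'clock': 0.1, 'qpos': array([-1.48527060e+00,  3.81123728e-01,  1.29809036e+00, -3.20558106e-05,
        1.46362617e+00, -2.15277943e-01]), 'qvel': array([ 1.05178649e-03,  5.50388980e-05, -2.25129641e-03,  6.02515586e-04,
       -8.59148340e-04, -5.04426723e-04]), 'effort': array([ 4.69641702e-03, -4.38650966e+01, -2.24911863e+01,  7.15551618e-02,
        3.41893884e-02, -6.44526472e-05]), 'ee_pos': array([ 0.16294182, -0.52508661,  0.25523405]), 'tool_rot': array([-6.23523915e-04,  9.88710498e-01,  1.49837118e-01,  2.45401835e-05]), 'wrist_force': array([ 0.44286876, -0.91022908,  0.55044543]), 'wrist_torque': array([ 0.05140563, -0.01378606, -0.003458  ]), 'finger_gap': 0.08794379026707934} 0.017
```

View pics/scene0.png

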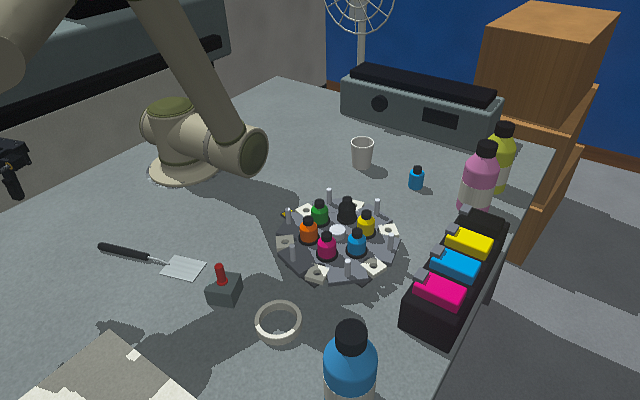

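View pics/top0.png

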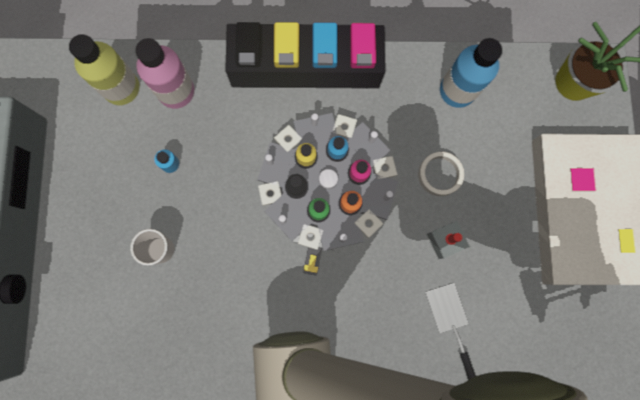

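```bash
python3 - <<'E'
import cv2
a=cv2.imread("pics/top0.png")[90:290,230:490]; b=cv2.imread("pics/scene0.png")[170:340,190:420]
cv2.imwrite("pics/top0z.png",cv2.resize(a,None,fx=3,fy=3,interpolation=cv2.INTER_CUBIC)); cv2.imwrite("pics/scene0z.png",cv2.resize(b,None,fx=3,fy=3,interpolation=cv2.INTER_CUBIC))
E
```

```text
(no output)
```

View pics/top0z.png

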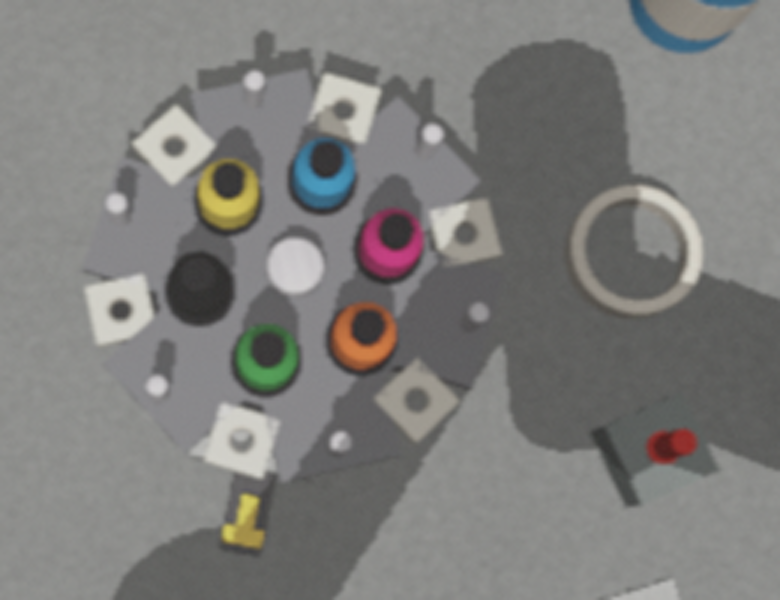

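View pics/scene0z.png

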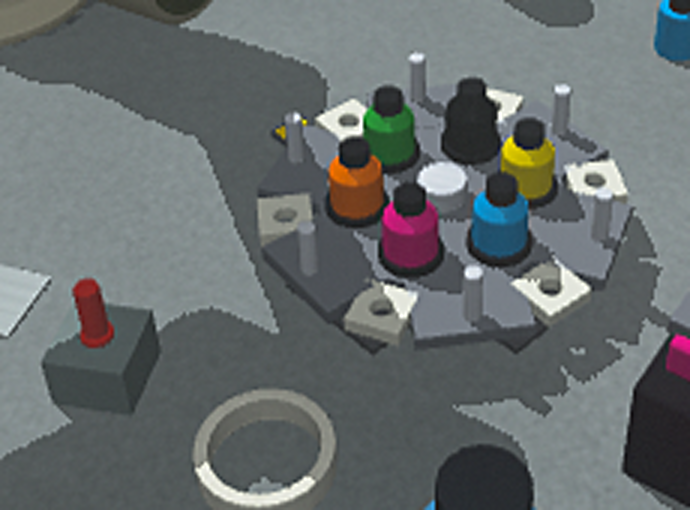

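```bash
cat > h.py <<'E'
import numpy as np, cv2
from station import env, monitor, capture, job
def ray(c,u,v):
    d=c["T"][:3,:3]@np.array([(u-c["cx"])/c["fx"],(v-c["cy"])/c["fy"],1.]); return c["T"][:3,3],d/np.linalg.norm(d)
def plane(c,u,v,z):
    o,d=ray(c,u,v); return o+d*(z-o[2])/d[2]
def proj(c,p):
    q=np.linalg.inv(c["T"])@np.append(p,1); return np.array([c["fx"]*q[0]/q[2]+c["cx"],c["fy"]*q[1]/q[2]+c["cy"]])
def tri(c1,p1,c2,p2):
    o1,d1=ray(c1,*p1);o2,d2=ray(c2,*p2)
    s=np.linalg.lstsq(np.c_[d1,-d2],o2-o1,rcond=None)[0]
    a=o1+s[0]*d1;b=o2+s[1]*d2; return (a+b)/2,np.linalg.norm(a-b)
def circ(P):  # fit centre, radius
    A=np.c_[2*P[:,:2],np.ones(len(P))]; x=np.linalg.lstsq(A,(P[:,:2]**2).sum(1),rcond=None)[0]
    return x[:2],np.sqrt(x[2]+x[:2]@x[:2])
def mask(c,lo,hi,box=None):
    m=cv2.inRange(cv2.cvtColor(c["pixels"],cv2.COLOR_RGB2HSV),lo,hi)
    if box:
        k=np.zeros_like(m);x0,y0,x1,y1=box;k[y0:y1,x0:x1]=1;m=m*k
    return m
E
python3 - <<'E'
from h import *
c=capture("top"); s=capture("scene")
def g(u,v): return 230+(u+.5)/3-.5, 90+(v+.5)/3-.5
posts=[(254,80),(432,133),(479,313),(340,441),(157,385),(116,203)]
holes=[(466,233),(344,110),(174,146),(120,310),(416,400)]
P=np.array([plane(c,*g(*p),.092) for p in posts]);H=np.array([plane(c,*g(*p),.047) for p in holes])
print(circ(P),circ(H)); 
ctr=circ(P)[0]
for n,X in(("P",P),("H",H)): print(n,[(round(np.linalg.norm(x[:2]-ctr),4),round(np.degrees(np.arctan2(x[1]-ctr[1],x[0]-ctr[0])),1)) for x in X])
m=mask(c,(20,120,100),(35,255,255),(295,245,330,280)); ys,xs=np.nonzero(m); print("yellow",len(xs),xs.mean(),ys.mean())
pt=plane(c,xs.mean(),ys.mean(),.012); print(pt,np.degrees(np.arctan2(pt[1]-ctr[1],pt[0]-ctr[0])),np.linalg.norm(pt[:2]-ctr))
print("xs per row",[(y,xs[ys==y].min(),xs[ys==y].max()) for y in sorted(set(ys))])
for cc,b in((c,(440,225,480,250)),(s,(205,255,240,300))):
    m=mask(cc,(0,120,60),(8,255,255),b)|mask(cc,(172,120,60),(180,255,255),b); ys,xs=np.nonzero(m); print(len(xs),xs.min(),xs.max(),ys.min(),ys.max())
    print([(y,xs[ys==y].min(),xs[ys==y].max()) for y in sorted(set(ys))])
E
```

```text
(array([ 0.60631158, -0.04618329]), np.float64(0.12769350364830717)) (array([ 0.6055597 , -0.04609194]), np.float64(0.12474970810965176))
P [(np.float64(0.1277), np.float64(13.0)), (np.float64(0.1275), np.float64(-46.9)), (np.float64(0.128), np.float64(-107.3)), (np.float64(0.1274), np.float64(-167.3)), (np.float64(0.1277), np.float64(133.1)), (np.float64(0.1278), np.float64(73.2))]
H [(np.float64(0.1253), np.float64(-77.3)), (np.float64(0.1234), np.float64(-17.3)), (np.float64(0.1243), np.float64(43.3)), (np.float64(0.1253), np.float64(103.2)), (np.float64(0.1247), np.float64(-137.3))]
yellow 133 311.14285714285717 264.57142857142856
[ 0.42974917 -0.01192573  0.012     ] 169.0196045534754 0.17985511846886978
xs per row [(np.int64(255), np.int64(311), np.int64(314)), (np.int64(256), np.int64(311), np.int64(315)), (np.int64(257), np.int64(310), np.int64(315)), (np.int64(258), np.int64(310), np.int64(315)), (np.int64(259), np.int64(310), np.int64(315)), (np.int64(260), np.int64(310), np.int64(314)), (np.int64(261), np.int64(310), np.int64(314)), (np.int64(262), np.int64(310), np.int64(
[... 1369 characters left out ...]
int64(271), np.int64(216), np.int64(223)), (np.int64(272), np.int64(216), np.int64(224)), (np.int64(273), np.int64(216), np.int64(224)), (np.int64(274), np.int64(216), np.int64(224)), (np.int64(275), np.int64(217), np.int64(224)), (np.int64(276), np.int64(217), np.int64(224)), (np.int64(277), np.int64(217), np.int64(226)), (np.int64(278), np.int64(217), np.int64(226)), (np.int64(279), np.int64(217), np.int64(227)), (np.int64(280), np.int64(217), np.int64(227)), (np.int64(281), np.int64(217), np.int64(227)), (np.int64(282), np.int64(217), np.int64(227)), (np.int64(283), np.int64(217), np.int64(226)), (np.int64(284), np.int64(218), np.int64(224)), (np.int64(285), np.int64(219), np.int64(222))]
```

```bash
cat >> h.py <<'E'
from scipy.spatial.transform import Rotation as R
A=np.array([0.6060,-0.0461]); 
def down(phi):
    y=np.array([np.cos(phi),np.sin(phi),0]);z=np.array([0,0,-1.]);x=np.cross(y,z)
    q=R.from_matrix(np.c_[x,y,z]).as_quat(); return q[[3,0,1,2]]
def pol(r,deg,z): t=np.radians(deg); return np.array([A[0]+r*np.cos(t),A[1]+r*np.sin(t),z])
E
python3 - <<'E'
from h import *
c=capture("top"); s=capture("scene")
print(tri(c,(457.5,237),s,(218.6,265.8)))
for p in ((457.5,237),): print(plane(c,*p,.095))
print(plane(s,218.6,265.8,.095))
for v,u in ((255,312.7),(258,312.5),(262,312)):
    q=plane(c,u,v,.012)[:2]-A; print(np.linalg.norm(q),np.degrees(np.arctan2(q[1],q[0])))
for off in(0,180):
  for a in(-93,-130,-170,-214):
    r=env.inverse_kinematics(pol(.128,a,.077),down(np.radians(a+off))); print(off,a,None if r is None else r.round(2))
p=plane(c,457.5,237,.095)
for ph in (0,45,90,135,180): 
    r=env.inverse_kinematics([p[0],p[1],.07],down(np.radians(ph)));print(ph,None if r is None else r.round(2))
E
```

```text
(array([ 0.48207007, -0.30154296,  0.09216706]), np.float64(0.0010413685454316727))
[ 0.48146654 -0.30105571  0.095     ]
[ 0.48487503 -0.30286592  0.095     ]
0.15903863017702102 168.80618351345902
0.16535853393727906 169.0898748806166
0.17386310977103078 169.2745212176045
0 -93 [-0.47  0.68  1.32 -0.    1.14  1.15]
0 -130 [-0.49  0.57  1.57 -0.    1.01  1.78]
0 -170 [-0.39  0.49  1.73 -0.    0.92  2.58]
0 -214 [-0.19  0.51  1.69 -0.    0.95 -2.73]
180 -93 [-0.47  0.68  1.32 -0.    1.14 -1.99]
180 -130 [-0.49  0.57  1.57 -0.    1.01 -1.36]
180 -170 [-0.39  0.49  1.73 -0.    0.92 -0.56]
180 -214 [-0.19  0.51  1.69 -0.    0.95  0.41]
0 [-0.77  0.61  1.5  -0.    1.03 -0.77]
45 [-0.77  0.61  1.5  -0.    1.03 -1.55]
90 [-0.77  0.61  1.5  -0.    1.03 -2.34]
135 None
180 [-0.77  0.61  1.5  -0.    1.03  2.37]
```

```bash
cat >> h.py <<'E'
def arc(a0,a1,vel,z=.077,r=.128,step=10):
    n=max(1,int(np.ceil(abs(a1-a0)/step)));f=[]
    for a in np.linspace(a0,a1,n+1)[1:]:
        env.move_l(pol(r,a,z),down(np.radians(a+180)),vel=vel); f.append(np.linalg.norm(monitor.get_state()["wrist_force"][:2]))
    print("F",np.round(f,1))
def shot(n,box=None,k=1,cam="top"):
    c=capture(cam); im=c["pixels"][:,:,::-1]
    if box: im=im[box[1]:box[3],box[0]:box[2]]
    cv2.imwrite(f"pics/{n}.png",cv2.resize(np.ascontiguousarray(im),None,fx=k,fy=k,interpolation=cv2.INTER_CUBIC)); return c
def st():
    s=monitor.get_state(); print("t",round(s["clock"],2),"p",s["ee_pos"].round(4),"F",s["wrist_force"].round(1),"gap",round(s["finger_gap"],4))
    return s
E
python3 - <<'E'
from h import *
env.close_gripper(20)
a=-92
env.move_to(pol(.128,a,.16),down(np.radians(a+180))); st()
env.move_l(pol(.128,a,.077),vel=.12); s=st()
shot("p1s",(190,150,440,340),3,"scene")
arc(a,-120,.05); st()
shot("p2s",(190,150,440,340),3,"scene")
E
```

```text
t 3.65 p [ 0.6013 -0.1748  0.1601] F [0.5 0.1 0.3] gap 0.0002
t 4.49 p [ 0.6019 -0.1743  0.0778] F [-0.5  0.1  0.1] gap 0.0005
F [0.6 0.8 0.2]
t 6.24 p [ 0.542  -0.157   0.0769] F [ 0.2 -0.1  0.5] gap 0.0004
```

View pics/p2s.png

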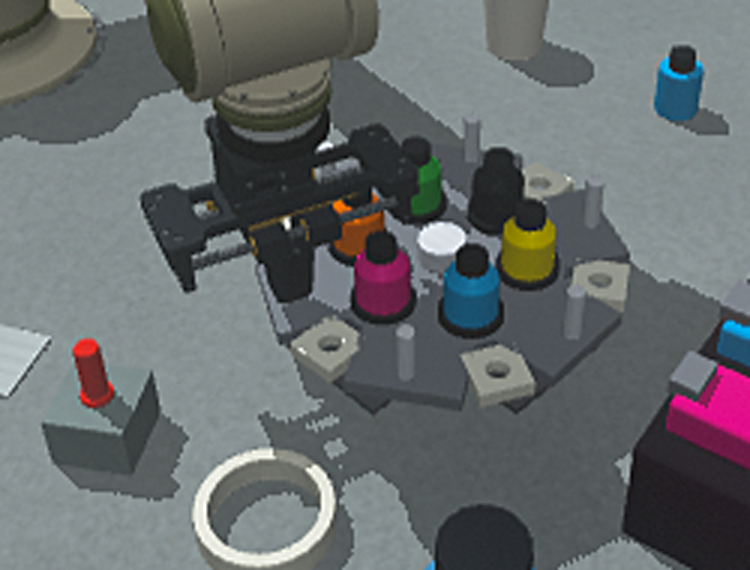

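```bash
python3 - <<'E'
from h import *
arc(-120,-211.5,.06); st()
shot("p3",(230,90,490,290),3)
E
```

```text
F [0.6 0.2 0.4 0.6 0.4 0.8 1.  0.1 0.8 0.5]
t 11.21 p [0.4967 0.0206 0.077 ] F [-0.2  0.4 -0.3] gap 0.0005
```

View pics/p3.png

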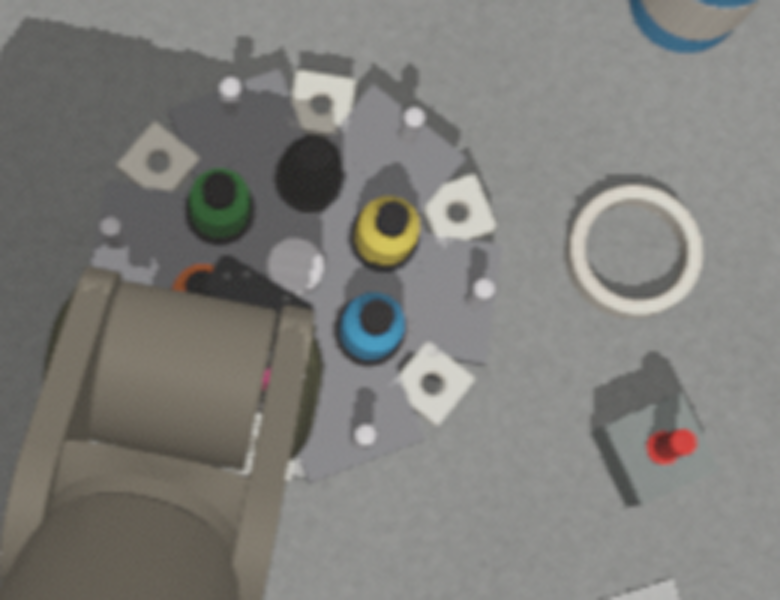

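```bash
cat >> h.py <<'E'
def ang(c,posts,holes):
    g=lambda u,v:(230+(u+.5)/3-.5,90+(v+.5)/3-.5)
    o=[]
    for L,z,d in((posts,.092,30),(holes,.047,0)):
        for p in L:
            q=plane(c,*g(*p),z)[:2]-A; o.append((np.degrees(np.arctan2(q[1],q[0]))-d)%60)
    o=np.array(o); print(o.round(1),"mean",o.mean())
E
python3 - <<'E'
from h import *
ang(capture("top"),[(230,88),(414,117),(484,289),(365,435),(111,227)],[(321,104),(158,160),(457,212),(432,384)])
E
```

```text
[50.8 50.6 50.4 50.4 50.7 50.6 50.2 50.4 50.2] mean 50.47392999856293
```

```bash
python3 - <<'E'
from h import *
arc(-211.5,-213.0,.04); arc(-213,-208,.06)
env.move_l(pol(.128,-208,.19),vel=.2); st()
env.open_gripper()
env.move_to([.482,-.3015,.17],down(np.radians(34))); st()
shot("p4",(230,90,490,290),3); shot("p4s",(170,150,420,340),3,"scene")
E
```

```text
F [1.8]
F [0.6]
t 12.61 p [0.4926 0.0142 0.1891] F [-0.5  0.1 -0.2] gap 0.0002
t 15.38 p [ 0.4822 -0.301   0.17  ] F [-0.2 -1.4 -0.1] gap 0.0882
```

View pics/p4.png

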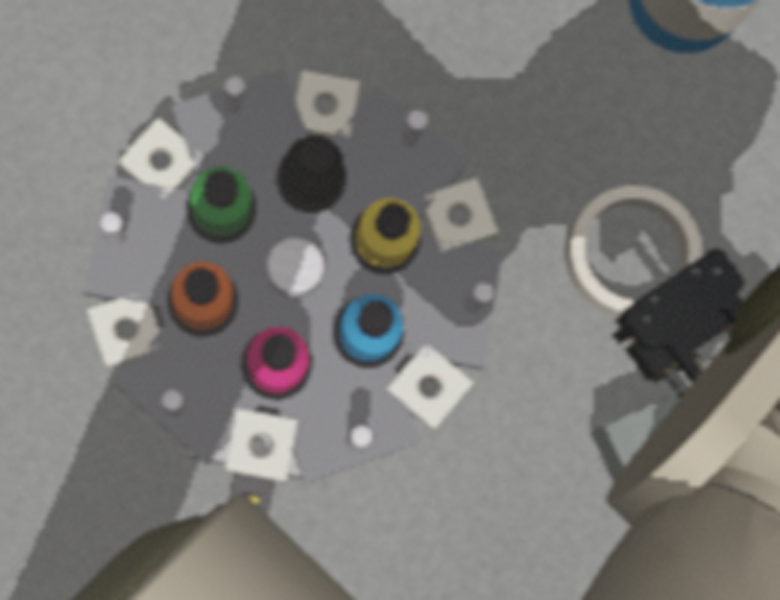

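View pics/p4s.png

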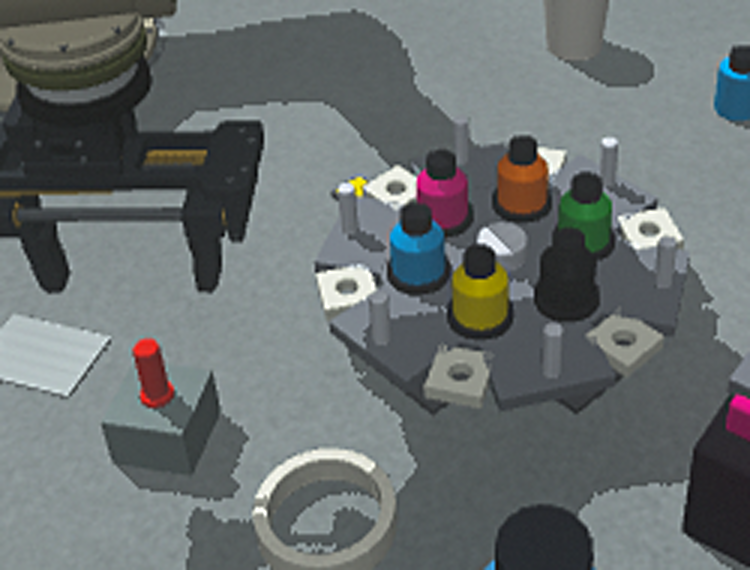

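```bash
python3 - <<'E'
from h import *
ang(capture("top"),[(235,86),(418,120),(484,293),(361,436),(172,400),(111,222)],[(326,103),(160,158),(460,214),(127,328),(430,386)])
env.move_l([.482,-.3015,.115],vel=.12); st()
shot("p5s",(190,230,270,310),7,"scene")
E
```

```text
[49.2 49.1 49.2 49.2 49.4 49.2 49.1 49.2 49.4 49.4 49.3] mean 49.22750150643665
t 16.14 p [ 0.4823 -0.3016  0.1155] F [ 0.6 -0.8  0.7] gap 0.0885
```

View pics/p5s.png

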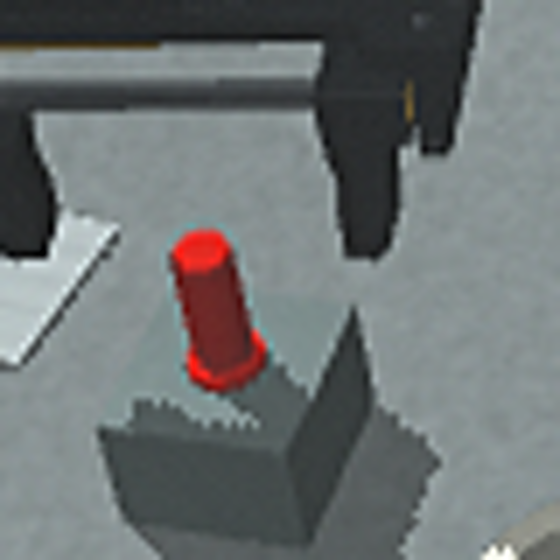

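```bash
python3 - <<'E'
from h import *
env.move_l([.482,-.3015,.073],vel=.1); st()
env.close_gripper(30); st()
env.move_l([.482,-.3015,.20],vel=.15); st()
p=pol(.125,169.2,.20); env.move_l([*p[:2],.20],vel=.2); st()
shot("p6",(230,90,490,290),3); shot("p6s",(220,120,380,280),4,"scene")
E
```

```text
t 16.76 p [ 0.4822 -0.3017  0.0735] F [ 0.7 -0.6  0.3] gap 0.0883
t 17.83 p [ 0.482  -0.3015  0.073 ] F [-0.  -0.  -0.6] gap 0.017
t 18.83 p [ 0.4817 -0.3012  0.1991] F [ 0.   0.3 -0.7] gap 0.017
t 20.38 p [ 0.4833 -0.0233  0.2   ] F [ 0.8 -0.5 -1.4] gap 0.0172
```

View pics/p6s.png

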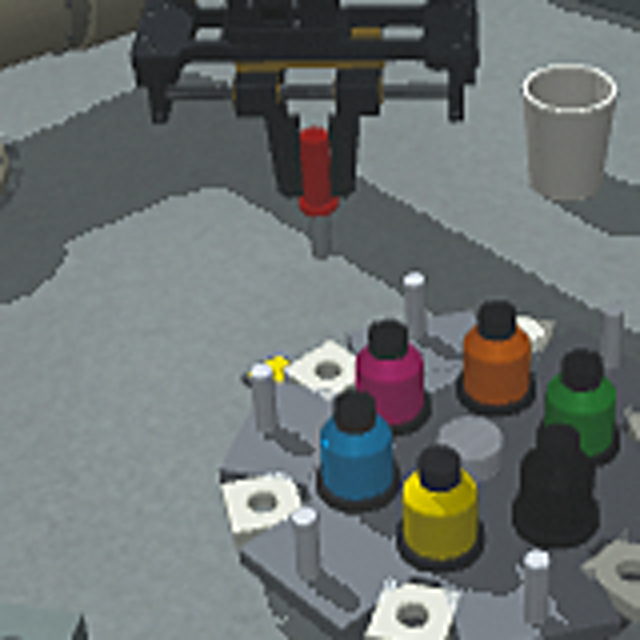

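View pics/p6.png

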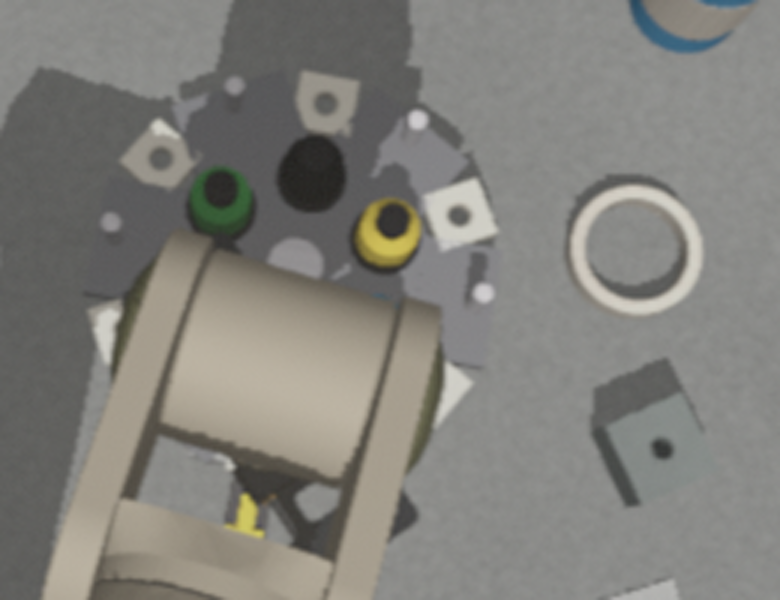

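```bash
python3 - <<'E'
from h import *
c=capture("top"); s=capture("scene")
g=lambda u,v:(230+(u+.5)/3-.5,90+(v+.5)/3-.5)
print("holder hole",plane(c,*g(662,449),.045))
im=cv2.cvtColor(c["pixels"],cv2.COLOR_RGB2GRAY)[232:248,442:460]; print(im)
for z in(.134,.136): 
  print("tip",plane(s,300.1-.4,183.4,z), "proj exp", proj(s,[*pol(.125,169.2,0)[:2],z]))
print("hole scene",plane(s,220+(328.5)/4-.5,120+371.5/4-.5,.047),pol(.125,169.2,.047))
print("hole top earlier",plane(c,*g(261,445),.047))
E
```

```text
holder hole [ 0.4810774  -0.30143646  0.045     ]
[[136 137 137 136 137 136 137 138 137 138 138 138 138 138 138 139 139 138]
 [136 137 137 136 137 137 137 138 139 139 140 140 140 139 138 138 138 136]
 [137 137 137 139 138 138 137 136 137 136 139 139 140 140 140 137 138 138]
 [138 139 139 139 137 137 129 121 121 126 134 137 141 141 140 138 137 136]
 [138 137 137 138 135 124 106  94  93 100 112 125 137 139 139 138 137 137]
 [137 137 137 135 126 103  74  64  69  78  87 108 128 137 139 138 139 138]
 [137 137 136 135 122  90  63  57  57  63  68  88 117 134 137 137 138 137]
 [136 136 138 135 123  95  67  56  57  57  59  75 107 130 138 138 137 136]
 [136 137 136 136 127 103  74  60  57  57  58  73 105 129 136 137 136 137]
 [135 135 136 136 129 112  85  64  59  57  61  85 114 134 136 137 136 137]
 [134 135 135 136 133 124 106  87  77  74  83 104 124 136 135 135 136 136]
 [135 134 135 136 135 132 127 121 117 114 119 128 134 136 136 137 135 137]
 [135 135 135 136 135 133 129 133 132 130 133 134 136 135 135 136 137 137]
 [135 135 135 136 136 135 134 135 135 135 134 135 135 136 136 137 138 137]
 [136 135 134 135 135 135 137 136 136 136 135 135 135 136 137 138 138 139]
 [135 136 136 135 135 135 134 135 136 136 136 135 135 136 138 137 138 139]]
tip [ 0.48199082 -0.02085062  0.134     ] proj exp [299.64523944 183.92429905]
tip [ 0.48379076 -0.02304283  0.136     ] proj exp [299.60199648 183.25143439]
hole scene [ 0.48526645 -0.02457007  0.047     ] [ 0.48321409 -0.02267734  0.047     ]
hole top earlier [ 0.4832014  -0.02294397  0.047     ]
```

```bash
cat >> h.py <<'E'
def F(n=3):
    f=[]
    for _ in range(n): f.append(monitor.get_state()["wrist_force"]); env.sleep(.02)
    return np.mean(f,0)
E
python3 - <<'E'
from h import *
p=pol(.125,169.2,0)+[.0004,0,0]
env.move_l([*p[:2],.118],vel=.12); b=F(5); print("base",b.round(2)); st()
z=.118
while z>.095:
    z-=.0015 if z>.1005 else .0008
    env.move_l([*p[:2],z],vel=.03); f=F()-b
    print(round(z,4),f.round(1),end=" ; ")
    if f[2]>2.0: break
st()
E
```

```text
base [ 0.1   0.19 -0.76]
t 21.49 p [ 0.484  -0.0228  0.1187] F [ 0.2  0.3 -1.3] gap 0.0169
0.1165 [0.1 0.1 0.6] ; 0.115 [ 0.2 -0.5  0.3] ; 0.1135 [-0.1 -0.2  0.1] ; 0.112 [-0.1 -0.5 -0.1] ; 0.1105 [-0.  -0.7  0. ] ; 0.109 [ 0.  -0.2  0.4] ; 0.1075 [0.1 0.  0.4] ; 0.106 [0.6 0.3 0.2] ; 0.1045 [-0.1 -0.6  0.5] ; 0.103 [ 0.2 -0.1  0.9] ; 0.1015 [-0.4 -0.3 -0.1] ; 0.1 [ 0.  -0.2 -0.3] ; 0.0992 [-0.2 -0.1 -0.4] ; 0.0984 [ 0.4 -0.3  0.3] ; 0.0976 [-0.1 -0.4  0.1] ; 0.0968 [0.  0.2 0.8] ; 0.096 [-1.1  0.1  6.4] ; t 26.59 p [ 0.4839 -0.0228  0.0965] F [-0.4 -0.   4.9] gap 0.0173
```

```bash
cat >> h.py <<'E'
B=np.array([.1,.19,-.76])
ex=np.array([np.cos(np.radians(169.1)),np.sin(np.radians(169.1))]); ey=np.array([np.cos(np.radians(79.1)),np.sin(np.radians(79.1))])
def search(ys,z,rad=.1249,lo=2.,hi=9.,zdrop=.0945):
    log=[]
    for y in ys:
        p=A+ex*rad+ey*y
        env.move_l([*p,z],vel=.03); f=F(2)-B
        k=0
        while f[2]<lo and z>zdrop and k<4:
            z-=.0005; k+=1; env.move_l([*p,z],vel=.03); f=F(2)-B
        if f[2]>hi: z+=.0003; 
        log.append((round(y*1e3,1),round(z*1e3,1),*f.round(1)))
        if z<=zdrop: print(log); return y,z,True
        if np.abs(f[:2]).max()>15 or f[2]>18: print("STOP"); break
    print(log); return y,z,False
E
python3 - <<'E'
from h import *
y,z,ok=search(np.arange(0,.0052,.0012),.096); print(y,z,ok); st()
E
```

```text
[(np.float64(0.0), 96.0, np.float64(-0.3), np.float64(0.2), np.float64(6.1)), (np.float64(1.2), 96.0, np.float64(-0.3), np.float64(-1.6), np.float64(5.9)), (np.float64(2.4), 94.5, np.float64(-0.8), np.float64(-1.1), np.float64(0.7))]
0.0024 0.0945 True
t 28.29 p [ 0.4838 -0.0201  0.0945] F [-0.2 -1.4  1.3] gap 0.0171
```

```bash
python3 - <<'E'
from h import *
y=.0024; z=.0945; dx=0
for i in range(8):
    z-=.0006; p=A+ex*.1249+ey*y
    env.move_l([*p,z],vel=.03); f=F(2)-B
    print(round(z*1e3,1),round(y*1e3,1),f.round(1),"ty,tx",(f[:2]@ey).round(1),(f[:2]@ex).round(1))
    if f[2]>8: break
st()
E
```

```text
93.9 2.4 [-0.7 -1.9  1.2] ty,tx -2.0 0.4
93.3 2.4 [-1.  -1.7  1. ] ty,tx -1.8 0.6
92.7 2.4 [ 0.  -2.   1.3] ty,tx -2.0 -0.4
92.1 2.4 [-1.2 -1.4  0.2] ty,tx -1.6 0.9
91.5 2.4 [-0.3 -1.8  0.3] ty,tx -1.9 -0.1
90.9 2.4 [-0.8 -0.8  0.8] ty,tx -1.0 0.6
90.3 2.4 [-1.1 -1.7  1.1] ty,tx -1.9 0.7
89.7 2.4 [-0.  -1.8  1.1] ty,tx -1.8 -0.3
t 30.56 p [ 0.4838 -0.0201  0.0897] F [-0.8 -2.4  0.5] gap 0.0171
```

```bash
python3 - <<'E'
from h import *
y=.0024; p=A+ex*.1249+ey*y
z=.0897
while z>.0715:
    z-=.002 if z>.079 else .0005
    env.move_l([*p,z],vel=.03); f=F(2)-B; print(round(z*1e3,1),f.round(1),end="; ")
    if f[2]>11 or abs(f[:2]).max()>12: break
env.sleep(.3); print((F()-B).round(1)); st()
shot("p7s",(220,150,380,290),4,"scene")
E
```

```text
87.7 [ 0.3 -1.3 -0.6]; 85.7 [-0.5 -1.6 -1.3]; 83.7 [-0.6 -1.2 -0.5]; 81.7 [-0.7 -1.4 -0.6]; 79.7 [-0.3 -1.3 -0.8]; 77.7 [-0.4 -1.4 -0.2]; 77.2 [-0.6 -1.8  0.4]; 76.7 [-0.5 -1.9  0.4]; 76.2 [-1.  -1.3  1.2]; 75.7 [-0.3 -1.6  0.4]; 75.2 [-0.2 -2.2  0.2]; 74.7 [-1.7 -2.2  4.8]; 74.2 [-3.  -2.3 11.4]; [-2.9 -1.4 10.7]
t 34.59 p [ 0.4839 -0.0202  0.0748] F [-3.7 -1.7 10.8] gap 0.0171
```

View pics/p7s.png

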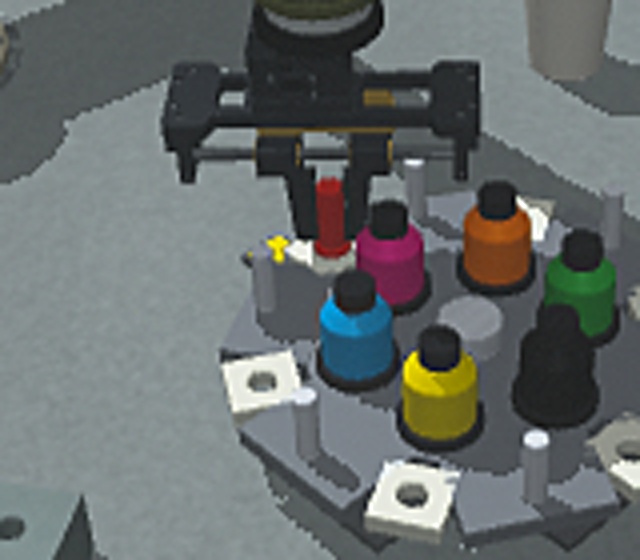

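```bash
python3 - <<'E'
from h import *
p=A+ex*.1249+ey*.0024
env.open_gripper(); s=st()
env.move_l([*p,.17],vel=.12); st()
env.move_l([.40,-.25,.25],vel=.25); st()
shot("p8",(230,90,490,290),3);shot("p8s",(220,150,380,290),4,"scene")
E
```

```text
t 35.76 p [ 0.4838 -0.0201  0.0742] F [-0.4  0.5  0.4] gap 0.0878
t 36.71 p [ 0.4835 -0.02    0.1694] F [-0.1  0.6  0.9] gap 0.088
t 37.89 p [ 0.4001 -0.2491  0.2495] F [-0.5  0.6  0.1] gap 0.088
```

View pics/p8.png

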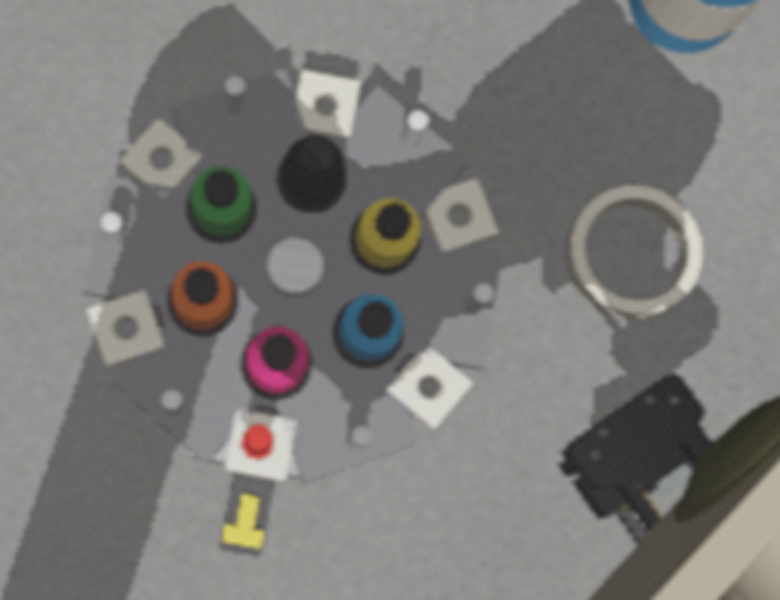

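View pics/p8s.png

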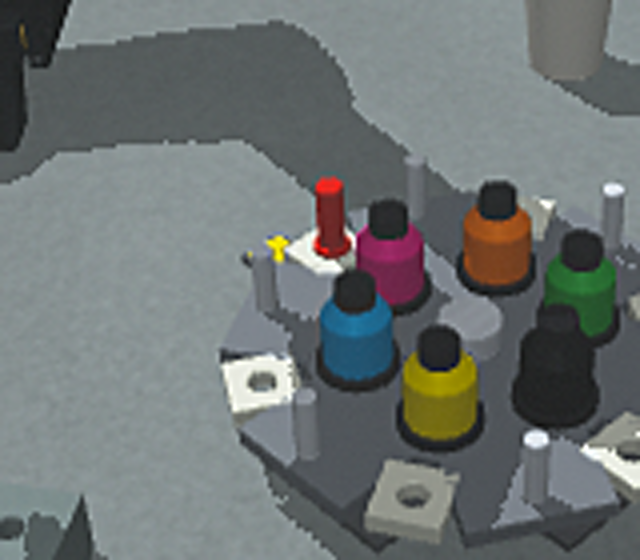

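```bash
python3 - <<'E'
from h import *
c=capture("top");s=capture("scene")
print(tri(c,(230+258.5/3-.5,90+440.5/3-.5),s,(220+329.5/4-.5,150+186.5/4-.5)))
job.sign_off(); st()
E
```

```text
(array([ 0.48328899, -0.01909236,  0.09444659]), np.float64(0.0025144685943359994))
the job is handed in; nothing more can be done
the job is handed in; nothing more can be done
```

The job is handed in at about 38 s, well inside the 72 s limit. The pin is seated in the magenta ear and the gripper is clear of everything.

- **Carousel:** I pushed one rim post round with the closed fingers. The pictures put the magenta ear at 169.2°, against 169.1° for the pointer. At the pauses in the push the wrist force read under 2 N, but I did not record it during the motion.
- **Pin and socket:** I took the pin from its holder and put it down through the ear onto the keeper at about 6 N. The socket was found after swinging about 2.4 mm to one side.
- **Pressing home:** I lowered the pin about 22 mm below first contact with the keeper, which is the depth expected for a flush collar. I pressed with about 11 N, let go and withdrew.
- **Last checks:** Both views show the pin upright with its collar on the white ear, in line with the pointer. The cup was out of both final crops, and I did not measure any of the bystanders again; the arm stayed clear of them.
- **One disagreement:** The two-view height of the pin's top came out at 94.4 mm, against 97 mm expected. The two sight lines miss each other by 2.5 mm. The same method read about 3 mm low on the pin in its holder, so I put this down to calibration.

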